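# Charge the grinding jar and nest the empty cup

## Robot

A 6-joint arm with a two-finger parallel gripper is mounted at the origin on the work surface. World frame = base frame: x ahead of the robot, y to its left, z up, the work surface at z = 0. Lengths are in m, angles in rad, forces in N, time in s.
With the tool pointing down it reaches from about 0.225 to 0.875 m from the base axis. Payload 3.4 kg.
Tool frame: the origin (TCP) lies midway between the tips of the shut fingers; the grasp point (between the pads) lies 19 mm behind it (manip.grasp_offset is the distance from the TCP to the grasp point, in m); x points along the fingers, y is the direction in which the jaws open and shut, and the axes are right-handed (so a half turn about x gives the same grasp; the last joint's range is limited). The gripper opens to 85 mm and grips with 20 to 120 N. Pads are 22 mm wide; open, the fingers measure 114 mm over their backs; the gripper's body (76 mm by 85 mm) begins 54 mm behind the grasp point. The pads swing forward as they close: fully open they stand 13 mm farther back than shut.
Start: joints at [-1.304, 0.276, 1.505, -0, 1.361, -0.121], TCP at [0.217, -0.532, 0.231] pointing down, gripper open.
Joint ranges: [-2.89, 2.89], [-0.75, 2.08], [0.22, 2.7], [-1.18, 4.32], [0.11, 2.71], [-2.7, 2.7]. Speed limits (rad/s): [2.57, 2.57, 3.14, 3.14, 3.14, 3.14].

## Interface

Orientations are given as a unit quaternion [w, x, y, z].
In Python, from rig import manip gives the robot as it stands.
- The arm moves only by the shell command python3 -m creep 'ROWS' [OPENING] [FORCE]. ROWS is a JSON object of lists of equal length, an entry for each row: "delta_pos": the shift along the tool's x, y, z in cm, a list of three; "dr": the turn, a rotation vector about the tool's x, y, z in rad, a list of three. In form: {"delta_pos": [[dx, dy, dz], ...], "dr": [[rx, ry, rz], ...]}. A call has 1 to 10 rows; each row is the pose to reach, as a shift and turn from the pose commanded when the call began, along the tool's axes at that moment; what a row does not reach only later rows make up. A row lasts 1/10 s, in which the tool goes at most 50 mm and 8.59 degrees, less where a joint would pass 70% of its speed; a pose out of reach is approached as far as the arm can. A call with a gripper value outside its range is refused whole. OPENING is the opening, from -1 (shut) to 1 (fully open), set as the call begins (- or left out, the last holds). The fingers move at their own pace and stop on an object; FORCE is the grip in N (left out, the last holds). Time passes only in rows, so rows that repeat a pose let the fingers close. It gives the time, the measured TCP pose, the force and the opening at its end, in the units of the state.
- manip.get_state(): the state, without advancing time (a new reading comes with each control period).
- manip.get_image(name): name is "side" or "top" or "wrist"; returns a dict with "pixels" (420x560x3 uint8, blue, green, red), "depth" (420x560 float32, m along the optical axis (not along the pixel's ray), 0 where there is no reading), "intrinsics" (3x3 intrinsics, pixels), "k1" (the pictures are not rectified: a ray, as slopes to the right and down, at radius r is drawn at 1 + k1 r^2 times it, then the intrinsics apply), "rvec" (rotation vector, rad) and "tvec" (3), from world to camera coordinates, as OpenCV has them. Camera axes: x right, y down, z forward; pixel columns grow to the right and rows downward; lengths in m; the calibration is good to about 2 mm. A picture is of the moment at which its call begins.
- manip.sign_off(): hands the job in, once; it reports no verdict.
The state is a dict: "clock": time; "qpos": joint angles; "qd": joint speeds; "effort": joint torques, N m; "position": TCP position; "ee_rot": TCP orientation; "contact_force": force on the tool from outside, world axes, zero at the start; "moment": the same for the moment, N m; "width": finger opening in m.
Only numpy, scipy, OpenCV 4.12 (cv2) and the standard library are available. Lean on these libraries where they do the work, as an engineer would, in place of code of your own. Each camera call takes 0.05 s, during which the arm holds its last target. There are 200 camera calls.

## Task

Take the handled cup that holds the grinding balls and tip all seven balls into the steel grinding jar, keeping hold of the cup. Then nest the emptied cup, upright, inside the empty cup of the same tapering shape (not the straight-sided one, which it does not fit), let go of it, and press it home from above with the fingertips: a firm push of about 1 kg, well under 4 kg. Leave that lower cup about where it stands, and do not disturb the straight cup or the brown bottle.

Things in the scene. Friction and masses are not known exactly. Their poses are not given: they have to be found in the camera images.
- cup_mid (a point): Centre (half-way up, on the axis) of the loose cup that holds the balls: aluminium, tapering, 65 mm high, outer diameter 44 mm at the foot, 70 mm at the rim, wall 2.5 mm; its foot is solid, so the inner floor (48 mm wide) lies 22 mm above the underside. z: its axis, up to the mouth; +y points along its handle. About 90 g, with the balls 190 g.
- cup_grip (a point): Point on the centre line of that cup's handle, 105 mm from the cup's axis, 53 mm above its underside; axes as for the cup. The handle is a light, straight, black octagonal bar, 15 mm thick, sticking out level from the wall to 132 mm from the cup's axis. The cups are stiff metal: pressed together the force rises steeply, so press slowly and stop by feel.
- mate_mid (a point): Centre (half-way up) of the empty loose cup of the same kind: same sizes, handle, axes. Nested in it, the other cup stands 22 mm higher, on its inner floor, with 2 mm play round about. The handles then clear each other by 7 mm in height whichever way they point, but fingers on the upper one can hit the lower one if both point the same way.
- straight_mid (a point): Centre (half-way up) of the straight-sided, thick-walled aluminium cup: 65 mm high, outer diameter 54 mm, mouth only 40 mm wide, with a like handle along its +y; loose, empty. The tapering cup does not fit in it. Leave it where it is.
- jar: Round steel grinding jar, fixed to the bench, open at the top: outer diameter 112 mm (117 mm over its two bands), inner diameter 100 mm, 70 mm high, floor 8 mm thick. Origin at the centre of its underside, z up.
- ball1_center (a point): Centre of a white ceramic grinding ball, 18 mm in diameter, 14 g; it starts in the cup.
- ball2_center (a point): Centre of a white ceramic grinding ball, 18 mm in diameter, 14 g; it starts in the cup.
- ball3_center (a point): Centre of a white ceramic grinding ball, 18 mm in diameter, 14 g; it starts in the cup.
- ball4_center (a point): Centre of a white ceramic grinding ball, 18 mm in diameter, 14 g; it starts in the cup.
- ball5_center (a point): Centre of a white ceramic grinding ball, 18 mm in diameter, 14 g; it starts in the cup.
- ball6_center (a point): Centre of a white ceramic grinding ball, 18 mm in diameter, 14 g; it starts in the cup.
- ball7_center (a point): Centre of a white ceramic grinding ball, 18 mm in diameter, 14 g; it starts in the cup.
- reagent: Bystander: brown bottle, 90 mm in diameter, 190 mm high, loose; origin at the centre of its underside.
Things that resemble listed ones, but are neither listed nor needed, are in the scene too. What is shaped like the part that bears cup_mid but green is not meant.

How it is judged:
By the outcome, as a careful person would: the job done as asked, in the order asked, and still so for the second after the job is handed in, with the robot touching nothing.
It also fails if it takes over 70 s, if anything falls off the work surface, if the arm or the gripper's body presses on something with over 40 N, if the wrist force passes 120 N, or if a joint passes its speed limit or range.

## Working session

There is one attempt and no reset: what is moved stays moved. The work goes in short steps, Python scripts to look and compute and a shell command to move; the robot and the scene stay as the last step left them, time stands still between calls to the robot, and variables do not carry over. Pictures are saved under pics/ and viewed, about 8 in all and at most 12, crops included, and the job is handed in when it is done.

```bash
ls; mkdir -p pics; cat > h.py <<'E'
import numpy as np, cv2, pickle
from rig import manip
def grab(n):
    im=manip.get_image(n); pickle.dump(im,open(f'{n}.pkl','wb')); return im
def world(im):
    h,w=im['depth'].shape; K=np.array(im['intrinsics'],float)
    u,v=np.meshgrid(np.arange(w),np.arange(h))
    d=np.array([im['k1'],0,0,0,0],float)
    p=cv2.undistortPoints(np.stack([u,v],-1).reshape(-1,1,2).astype(float),K,d).reshape(h,w,2)
    z=im['depth'][...,None]; c=np.concatenate([p*z,z],-1)
    R=cv2.Rodrigues(np.array(im['rvec'],float))[0]
    W=(c-np.array(im['tvec']).ravel())@R
    W[im['depth']==0]=np.nan
    return W
E
python3 - <<'E'
from h import *
for n in ['top','side']:
    im=grab(n); cv2.imwrite(f'pics/{n}0.png',im['pixels'])
    R=cv2.Rodrigues(np.array(im['rvec'],float))[0]; print(n,-R.T@np.array(im['tvec']).ravel(),R[2],im['k1'],im['intrinsics'])
s=manip.get_state();print(s)
E
```

```text
pics
top [ 0.47625689 -0.02852807  0.89943368] [ 0.09854089 -0.00275531 -0.99512919] -0.06418236559727104 [[415.77454749   0.         282.78919219]
 [  0.         415.77454749 206.74083073]
 [  0.           0.           1.        ]]
side [0.05897105 0.41897759 0.74722143] [ 0.49722594 -0.4894997  -0.71634936] -0.09272029007926239 [[461.30357829   0.         270.20346026]
 [  0.         461.30357829 210.96513782]
 [  0.           0.           1.        ]]
{'clock': 0.1, 'qpos': array([-1.30399948e+00,  2.76521588e-01,  1.50599993e+00,  2.69016019e-05,
        1.36070303e+00, -1.21025222e-01]), 'qd': array([-3.24996464e-04, -2.08913761e-03, -1.67000701e-03,  3.18373633e-03,
       -9.92042298e-05, -1.08867314e-03]), 'effort': array([ 1.28209613e-03, -4.17702055e+01, -2.46406657e+01, -2.15837417e-04,
        5.75415252e-03,  6.46819004e-06]), 'position': array([ 0.21731584, -0.53184689,  0.23053464]), 'ee_rot': array([-0.13568002, -0.69382167, -0.13683223,  0.69388714]), 'contact_force': array([ 0.43346858,  0.72966295, -0.03491849]), 'moment': array([0.01988228, 0.04749244, 0.00614299]), 'width': 0.08564656922972447}
```

View pics/top0.png

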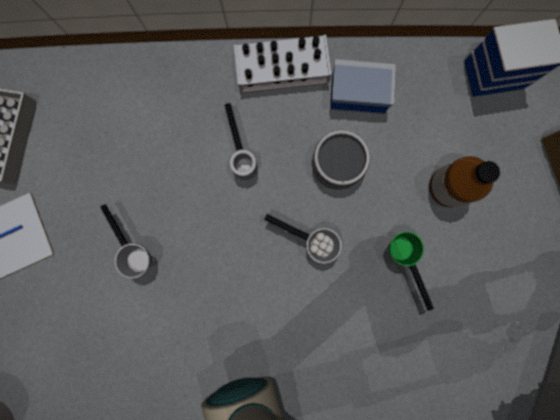

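View pics/side0.png

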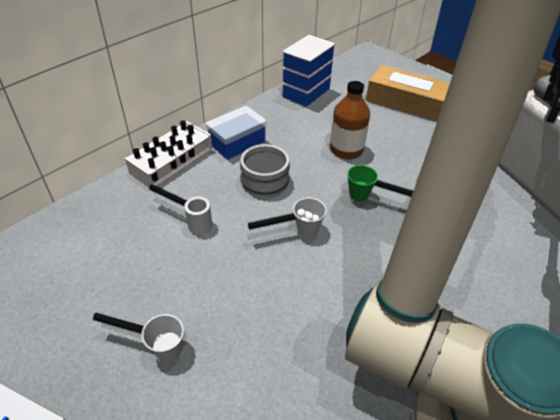

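The top view shows the ball cup at (323,245) with its handle to (267,217), the mate at (132,261), the straight cup at (243,163), the jar at (341,158) and the bottle at about (465,180). The green cup at (406,250) is a decoy. Next I'll measure rims and handles.

```bash
cat >> h.py <<'E'
def circ(P):
    A=np.c_[2*P,np.ones(len(P))]; 
    for _ in range(4):
        s=np.linalg.lstsq(A,(P**2).sum(1),rcond=None)[0]; r=np.sqrt(s[2]+s[:2]@s[:2])
        e=abs(np.hypot(*(P-s[:2]).T)-r); k=e<max(.0015,1.5*np.median(e)); P=P[k];A=A[k]
    return s[:2],r,len(P)
def box(W,px,h): 
    m=np.zeros(W.shape[:2],bool); m[max(0,px[1]-h):px[1]+h,max(0,px[0]-h):px[0]+h]=1; return m
E
python3 - <<'E'
from h import *
import pickle
im=pickle.load(open('top.pkl','rb')); W=world(im)
for n,px,h,zr in [('cup',(323,245),26,.065),('mate',(132,261),26,.065),('straight',(243,163),20,.065),('jar',(341,158),38,.07)]:
    m=box(W,px,h)&(abs(W[...,2]-zr)<.005)
    # exclude handle
    P=W[m]; g=im['pixels'][m].max(1); P=P[g>60]
    c,r,k=circ(P[:,:2]); print(n,c.round(4),round(r,4),k,np.median(P[:,2]).round(4))
for n,px,cp in [('cup',(283,226),(323,245)),('mate',(114,226),(132,261)),('straight',(233,125),(243,163))]:
    m=box(W,px,24)&(W[...,2]>.045)&(W[...,2]<.075)&(im['pixels'].max(2)<50)
    P=W[m]; mu=P.mean(0); v=np.linalg.svd(P[:,:2]-mu[:2])[2][0]; t=(P[:,:2]-mu[:2])@v
    print(n,'handle',mu.round(4),len(P),v.round(3),(mu[:2]+v*t.min()).round(3),(mu[:2]+v*t.max()).round(3),np.median(P[:,2]))
m=(W[...,2]>.15)&box(W,(478,175),40); print('bottle top',np.nanmean(W[m],0))
print(W[320,300],W[100,150])
E
```

```text
cup [ 0.4803 -0.11  ] 0.0329 159 0.0657
mate [0.4573 0.2754] 0.0329 135 0.0655
straight [0.6521 0.05  ] 0.0241 112 0.0659
jar [ 0.6573 -0.1517] 0.0527 255 0.0712
cup handle [ 0.518  -0.0368  0.0606] 308 [-0.469 -0.883] [0.54  0.005] [ 0.496 -0.078] 0.060864349592793125
mate handle [0.5299 0.3151 0.0597] 285 [-0.86 -0.51] [0.571 0.339] [0.491 0.292] 0.06013924445136581
straight handle [0.7295 0.0687 0.0602] 288 [-0.969 -0.246] [0.779 0.081] [0.681 0.056] 0.060425774921783304
bottle top [ 0.5982761 -0.3875771  0.178875 ]
[ 0.32265142 -0.06226065  0.00089784] [0.81254811 0.26205209 0.00328183]
```

```bash
cat >> h.py <<'E'
from scipy.spatial.transform import Rotation as Ro
def goal(p,yyaw,tilt=0,show=1):
    """TCP at p, jaws y at yaw yyaw(deg), tool down; tilt (deg) about tool z"""
    s=manip.get_state(); R=Ro.from_quat(np.roll(s['ee_rot'],-1))
    c,q=np.cos(np.radians(yyaw)),np.sin(np.radians(yyaw))
    T=Ro.from_matrix(np.array([[0,c,q],[0,q,-c],[-1,0,0]]))*Ro.from_rotvec([0,0,np.radians(tilt)])
    print('t',s['clock'],'dpos cm',(R.inv().apply(np.array(p)-s['position'])*100).round(2),'dr',(R.inv()*T).as_rotvec().round(3),'F',s['contact_force'].round(1),'w',s['width'].round(4),'q',s['qpos'].round(2),'p',s['position'].round(4))
E
python3 - <<'E'
from h import *
goal([.5284,-.0167,.16],-27.3)
im=pickle.load(open('top.pkl','rb')); W=world(im); b=im['pixels'].astype(int)
m=(b[...,1]>b[...,2]+50)&(W[...,2]>.06); print('green',W[m].mean(0))
E
```

```text
Traceback (most recent call last):
  File "h.py", line 29, in goal
    print('t',s['clock'],'dpos cm',(R.inv().apply(np.array(p)-s['position'])*100).round(2),'dr',(R.inv()*T).as_rotvec().round(3),'F',s['contact_force'].round(1),'w',s['width'].round(4),'q',s['qpos'].round(2),'p',s['position'].round(4))
                                                                                                                                                                     ^^^^^^^^^^^^^^^^
AttributeError: 'float' object has no attribute 'round'
```

```bash
sed -i "s/s\['width'\].round(4)/round(s['width'],4)/" h.py
python3 - <<'E'
from h import *
goal([.5284,-.0167,.16],-27.3)
im=pickle.load(open('top.pkl','rb')); W=world(im); b=im['pixels'].astype(int)
m=(b[...,1]>b[...,2]+50)&(W[...,2]>.06); print('green',W[m].mean(0))
E
```

```text
t 0.1 dpos cm [  7.12 -35.91 -48.28] dr [-0.707 -0.001  0.001] F [ 0.4  0.7 -0. ] w 0.0856 q [-1.3   0.28  1.51  0.    1.36 -0.12] p [ 0.2173 -0.5318  0.2305]
green [ 0.46207093 -0.26878664  0.06593512]
```

```bash
python3 -m creep '{"delta_pos":[[7.1,-35.9,-48.3],[7.1,-35.9,-48.3],[7.1,-35.9,-48.3],[7.1,-35.9,-48.3],[7.1,-35.9,-48.3],[7.1,-35.9,-48.3],[7.1,-35.9,-48.3],[7.1,-35.9,-48.3],[7.1,-35.9,-48.3],[7.1,-35.9,-48.3]],"dr":[[-0.707,0,0],[-0.707,0,0],[-0.707,0,0],[-0.707,0,0],[-0.707,0,0],[-0.707,0,0],[-0.707,0,0],[-0.707,0,0],[-0.707,0,0],[-0.707,0,0]]}' 1 60
python3 -c "
from h import *
goal([.5284,-.0167,.16],-27.3)"
```

```text
clock: 1.1
position: [0.4749, -0.1054, 0.1723]
ee_rot: [-0.368, -0.604, -0.368, 0.604]
contact_force: [0.5, -0.9, 0.8]
width: 0.0852
t 1.1 dpos cm [  1.23   0.69 -10.34] dr [0.001 0.    0.   ] F [ 0.5 -0.9  0.8] w 0.0852 q [-0.36  0.19  1.78 -0.    1.17  0.11] p [ 0.4749 -0.1054  0.1723]
```

```bash
python3 -m creep '{"delta_pos":[[1.2,0.7,-10.3],[1.2,0.7,-10.3],[1.2,0.7,-10.3],[1.2,0.7,-10.3],[1.2,0.7,-10.3],[1.2,0.7,-10.3]],"dr":[[0,0,0],[0,0,0],[0,0,0],[0,0,0],[0,0,0],[0,0,0]]}'
python3 - <<'E'
from h import *
goal([.5284,-.0167,.034],-27.3)
im=grab('wrist'); cv2.imwrite('pics/w1.png',im['pixels']); W=world(im)
m=(W[...,2]>.045)&(W[...,2]<.075)&(im['pixels'].max(2)<50)&(np.hypot(W[...,0]-.5284,W[...,1]+.0167)<.05)
P=W[m]; mu=np.median(P,0); v=np.linalg.svd(P[:,:2]-P[:,:2].mean(0))[2][0] if len(P)<4000 else np.linalg.eigh(np.cov(P[:,:2].T))[1][:,1]
n=np.array([-v[1],v[0]]); t=(P[:,:2]-P[:,:2].mean(0))@v; print(len(P),P.mean(0),mu,v,np.degrees(np.arctan2(*v[::-1])), P[:,:2].mean(0)+v*t.min(),P[:,:2].mean(0)+v*t.max(), np.ptp((P[:,:2])@n))
m=(abs(W[...,2]-.065)<.005)&(np.hypot(W[...,0]-.48,W[...,1]+.11)<.042)&(im['pixels'].max(2)>60); print(circ(W[m][:,:2]))
E
```

```text
clock: 1.7
position: [0.5271, -0.0204, 0.1608]
ee_rot: [-0.368, -0.604, -0.367, 0.604]
contact_force: [-0.7, 0.2, 0.3]
width: 0.0853
t 1.7 dpos cm [12.68 -0.05 -0.4 ] dr [-0.001  0.001  0.   ] F [-0.7  0.2  0.3] w 0.0853 q [-0.17  0.26  1.72 -0.    1.17  0.31] p [ 0.5271 -0.0204  0.1608]
979 [ 0.51886496 -0.03606051  0.05803428] [ 0.51893623 -0.03624742  0.05842701] [-0.45157436 -0.89223349] -116.84473829859644 [0.54132896 0.0083245 ] [ 0.50608599 -0.06130956] 0.013918638308101527
(array([ 0.48179701, -0.10866582]), np.float64(0.0330125623262118), 837)
```

View pics/w1.png

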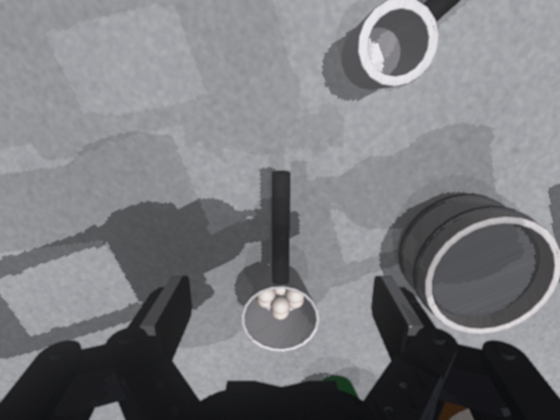

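The wrist view shows the handle from (282,172) to (282,280) and the cup at (280,318), centred between the open fingers. I'll descend and grip.

```bash
python3 -m creep '{"delta_pos":[[4,0,-0.6],[8,0,-0.6],[11,0,-0.6],[12.5,0,-0.6],[12.7,0,-0.6],[12.7,0,-0.6],[12.7,0,-0.6],[12.7,0,-0.6]],"dr":[[-0.008,0,0],[-0.008,0,0],[-0.008,0,0],[-0.008,0,0],[-0.008,0,0],[-0.008,0,0],[-0.008,0,0],[-0.008,0,0]]}'
python3 -c "
from h import *
goal([.5292,-.015,.034],-26.8)"
python3 -m creep '{"delta_pos":[[0,0,0],[0,0,0],[0,0,0],[0,0,0],[0,0,0],[0,0,0],[0,0,0],[0,0,0]],"dr":[[0,0,0],[0,0,0],[0,0,0],[0,0,0],[0,0,0],[0,0,0],[0,0,0],[0,0,0]]}' -1 80
python3 -c "
from h import *
goal([.5292,-.015,.17],-26.8)"
```

```text
clock: 2.55
position: [0.5315, -0.0142, 0.035]
ee_rot: [0.371, 0.603, 0.37, -0.602]
contact_force: [-0.2, 0.2, 0.9]
width: 0.0855
t 2.55 dpos cm [ 0.1  -0.17  0.18] dr [-0.001 -0.001 -0.003] F [-0.2  0.2  0.9] w 0.0855 q [-0.16  0.4   1.88 -0.    0.87  0.31] p [ 0.5315 -0.0142  0.035 ]
clock: 3.35
position: [0.5304, -0.0136, 0.0337]
ee_rot: [-0.37, -0.602, -0.37, 0.602]
contact_force: [0.1, -0.2, 0.3]
width: 0.013
t 3.35 dpos cm [-13.63  -0.05   0.18] dr [-0. -0.  0.] F [ 0.1 -0.2  0.3] w 0.013 q [-0.16  0.4   1.88  0.    0.87  0.31] p [ 0.5304 -0.0136  0.0337]
```

```bash
python3 -m creep '{"delta_pos":[[-1,0,0],[-3,0,0],[-6,0,0],[-9,0,0],[-12,0,0],[-14,0,0],[-15,0,0],[-15,0,0],[-15,0,0]],"dr":[[0,0,0],[0,0,0],[0,0,0],[0,0,0],[0,0,0],[0,0,0],[0,0,0],[0,0,0],[0,0,0]]}'
python3 - <<'E'
from h import *
# pour stand-by: handle radial, inward
J=np.array([.6573,-.1517]); az=np.arctan2(J[1],J[0]); e=np.array([np.cos(az),np.sin(az)]); t=np.array([e[1],-e[0]])
for k in (.03,):
    g=J-k*t-.105*e; print(g, np.degrees(az))
    goal([*g,.17],np.degrees(az)+90)
s=manip.get_state(); print(s['moment'])
im=grab('side'); cv2.imwrite('pics/s1.png',im['pixels'])
E
```

```text
clock: 4.25
position: [0.5298, -0.0136, 0.1829]
ee_rot: [-0.37, -0.602, -0.371, 0.603]
contact_force: [-0.1, -0.1, -1.6]
width: 0.0129
[ 0.56173588 -0.09885589] -12.99589003146103
t 4.25 dpos cm [1.28 6.69 6.17] dr [-1.812e+00 -1.000e-03  1.000e-03] F [-0.1 -0.1 -1.6] w 0.0129 q [-0.16  0.24  1.68  0.    1.22  0.31] p [ 0.5298 -0.0136  0.1829]
[ 0.19579584 -0.05358267 -0.01757326]
```

View pics/s1.png

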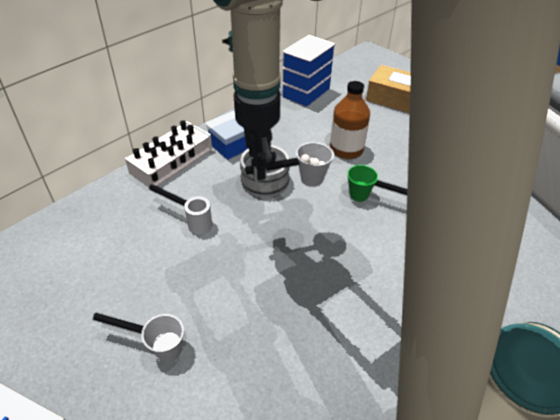

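Side view: the cup hangs level at (315,160) with the balls in it. I'll swing it to the jar.

```bash
python3 -m creep '{"delta_pos":[[0.1,0.5,0.5],[0.3,1,1],[0.5,2,2],[0.5,3,2.5],[0.5,3.5,3],[0.5,4,3.5],[0.5,4.5,4],[0.5,5,4.5],[0.5,5.5,5],[0.5,6,5.5]],"dr":[[-0.06,0,0],[-0.16,0,0],[-0.28,0,0],[-0.4,0,0],[-0.52,0,0],[-0.64,0,0],[-0.76,0,0],[-0.88,0,0],[-1.0,0,0],[-1.12,0,0]]}'
python3 -c "
from h import *
goal([.5617,-.0989,.17],77)"
```

```text
clock: 5.3
position: [0.5581, -0.0899, 0.1767]
ee_rot: [0.633, 0.312, 0.636, -0.312]
contact_force: [0.3, 0.6, -1.6]
width: 0.0131
t 5.3 dpos cm [ 0.67 -0.27  0.93] dr [-0.687 -0.004  0.001] F [ 0.3  0.6 -1.6] w 0.0131 q [-0.28  0.3   1.61 -0.    1.24 -0.94] p [ 0.5581 -0.0899  0.1767]
```

```bash
python3 -m creep '{"delta_pos":[[0.3,0,0.3],[0.7,0,0.6],[1.5,-0.2,0.9],[2.5,-0.3,0.9],[3.5,-0.3,0.9],[4.2,-0.3,0.9],[4.6,-0.3,0.9],[4.6,-0.3,0.9],[4.6,-0.3,0.9]],"dr":[[-0.12,0,0],[-0.24,0,0],[-0.36,0,0],[-0.48,0,0],[-0.58,0,0],[-0.65,0,0],[-0.687,0,0],[-0.687,0,0],[-0.687,0,0]]}'
python3 - <<'E'
from h import *
goal([.5617,-.0989,.131],77)
im=grab('top'); cv2.imwrite('pics/t2.png',im['pixels']); W=world(im)
m=(abs(W[...,2]-.162)<.008)&(np.hypot(W[...,0]-.664,W[...,1]+.123)<.05)&(im['pixels'].max(2)>60); P=W[m]; print(circ(P[:,:2]),np.median(P[:,2]))
E
```

```text
clock: 6.2
position: [0.5616, -0.0987, 0.1316]
ee_rot: [0.701, 0.082, 0.703, -0.082]
contact_force: [0.5, 0.6, -2.2]
width: 0.0126
t 6.2 dpos cm [ 0.06 -0.01  0.02] dr [-0.006 -0.003  0.   ] F [ 0.5  0.6 -2.2] w 0.0126 q [-0.3   0.34  1.67 -0.    1.13 -1.63] p [ 0.5616 -0.0987  0.1316]
(array([ 0.67017517, -0.12043088]), np.float64(0.02698954693101721), 14) 0.16021865422003104
```

View pics/t2.png

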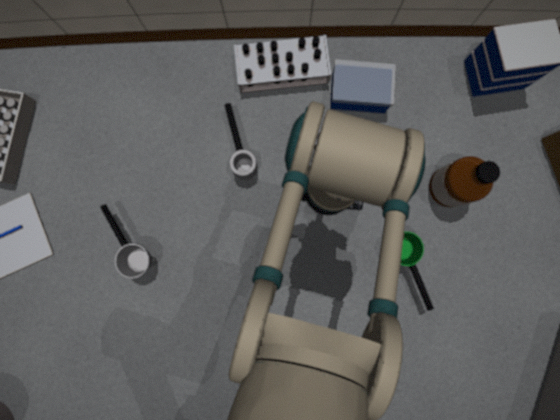

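Top view: the arm hides the cup and jar, so I rely on kinematics. The others are undisturbed. I'll tip about the handle.

```bash
python3 -m creep '{"delta_pos":[[0,0.19,0],[-0.04,0.38,0],[-0.08,0.56,0],[-0.15,0.74,0],[-0.23,0.91,0],[-0.33,1.07,0],[-0.45,1.22,0],[-0.58,1.36,0],[-0.58,1.36,0]],"dr":[[0,0,0.1],[0,0,0.2],[0,0,0.3],[0,0,0.4],[0,0,0.5],[0,0,0.6],[0,0,0.7],[0,0,0.8],[0,0,0.8]]}'
python3 - <<'E'
from h import *
goal([.5617,-.0989,.131],77,46)
for n in ['side','wrist']:
    im=grab(n); cv2.imwrite(f'pics/{n}3.png',im['pixels'])
a,b=cv2.imread('pics/side3.png'),cv2.imread('pics/wrist3.png')
cv2.imwrite('pics/c3.png',np.hstack([a[60:360,140:460],b[:300]])[:, :800])
E
```

```text
clock: 7.15
position: [0.5649, -0.0881, 0.1361]
ee_rot: [0.678, 0.35, 0.616, 0.196]
contact_force: [0.2, 0.0, -2.1]
width: 0.0129
t 7.15 dpos cm [-0.45 -1.15 -0.06] dr [-0.009  0.004  0.004] F [ 0.2  0.  -2.1] w 0.0129 q [-0.71  0.5   1.7   0.7   1.42 -2.33] p [ 0.5649 -0.0881  0.1361]
```

View pics/c3.png

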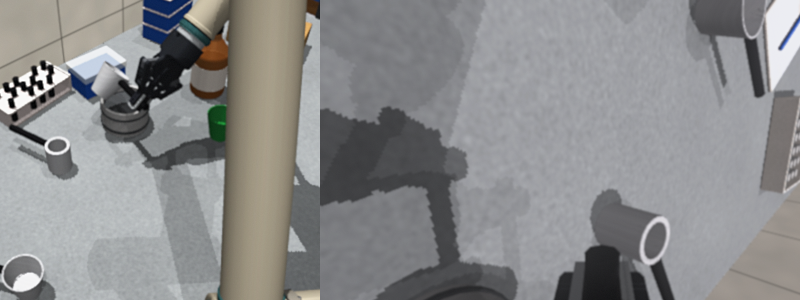

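```bash
cat > fk.py <<'E'
import numpy as np
from scipy.optimize import least_squares
from scipy.spatial.transform import Rotation as Ro
Q=np.array([[-1.304,.2765,1.506,0,1.3607,-.121],[-.17,.26,1.72,0,1.17,.31],[-.16,.40,1.88,0,.87,.31],[-.16,.24,1.68,0,1.22,.31],[-.28,.3,1.61,0,1.24,-.94],[-.3,.34,1.67,0,1.13,-1.63],[-.71,.5,1.7,.7,1.42,-2.33]])
P=np.array([[.2173,-.5318,.2305],[.5271,-.0204,.1608],[.5304,-.0136,.0337],[.5298,-.0136,.1829],[.5581,-.0899,.1767],[.5616,-.0987,.1316],[.5649,-.0881,.1361]])
def fk(q,k):
    d1,a1,a2,d4,d6,lat,a3=k
    z=lambda a:Ro.from_euler('z',a); y=lambda a:Ro.from_euler('y',a)
    A=z(q[0])*y(q[1]); B=A*y(q[2]); C=B*z(q[3])*y(q[4])*z(q[5])
    return np.array([0,0,d1])+z(q[0]).apply([a1,lat,0])+A.apply([0,0,a2])+B.apply([a3,0,d4])+C.apply([0,0,d6]),C
f=lambda k:np.r_[[5*(fk(q,k)[0]-p) for q,p in zip(Q,P)]].ravel()
s=least_squares(lambda k:np.r_[f(k),.003*np.array(k)],[.2,0,.4,.35,.25,.07,0]); K=s.x
# tool: x=Cz ; find const
M=Ro.from_quat([.35,.616,.196,.678]); C=fk(Q[-1],K)[1]; CON=Ro.from_matrix(np.round((C.inv()*M).as_matrix(),0)) 
LO=np.array([-2.89,-.75,.22,-1.18,.11,-2.7]);HI=np.array([2.89,2.08,2.7,4.32,2.71,2.7])
def ik(p,R,q0):
    g=lambda q:np.r_[(fk(q,K)[0]-p)*5,(R.inv()*fk(q,K)[1]*CON).as_rotvec()]
    r=least_squares(g,np.clip(q0,LO-.4,HI+.4),bounds=(LO-.8,HI+.8)); return r.x,r.cost
def pose(cup,u,th):
    "cup axis xyz at handle height, handle yaw u(deg, cup->hand), tilt"
    a=np.radians(u+180-0); e=np.array([np.cos(a),np.sin(a),0]); y=np.array([-e[1],e[0],0])
    R=Ro.from_matrix(np.c_[[0,0,-1],y,e])*Ro.from_rotvec([0,0,np.radians(th)])
    return np.array(cup)-.105*e+.019*R.apply([1,0,0]),R
E
python3 - <<'E'
from fk import *
print(K.round(3),np.abs(f(K)/5).max().round(4)); print((C.inv()*M).as_matrix().round(2))
J=np.array([.6573,-.1517])
for u in (167,150,135,185,200,215):
    a=np.radians(u+180); e=np.array([np.cos(a),np.sin(a)]);t=np.array([e[1],-e[0]])
    c=[*(J-.03*t),.15]; q=Q[-1]
    for th in (46,60,75,90,97):
        p,R=pose(c,u,th); q,co=ik(p,R,q); print(u,th,q.round(2),'%.1e'%co,((q>LO)&(q<HI)).all())
E
```

```text
[0.147 0.005 0.609 0.419 0.363 0.07  0.051] 0.0029
[[-0.   -1.    0.  ]
 [ 0.01 -0.   -1.  ]
 [ 1.   -0.    0.01]]
167 46 [-0.71  0.5   1.7   0.7   1.42 -2.34] 3.3e-31 True
167 60 [-0.78  0.61  1.71  0.83  1.56 -2.47] 4.3e-25 True
167 75 [-0.82  0.74  1.72  0.94  1.71 -2.58] 6.7e-25 True
167 90 [-0.84  0.88  1.72  1.03  1.87 -2.68] 1.4e-25 True
167 97 [-0.84  0.94  1.72  1.07  1.95 -2.72] 5.5e-31 False
150 46 [-0.69  0.42  1.87  0.87  1.2  -2.21] 4.6e-24 True
150 60 [-0.78  0.52  1.92  1.04  1.33 -2.44] 9.0e-23 True
150 75 [-0.84  0.66  1.95  1.17  1.5  -2.64] 4.5e-22 True
150 90 [-0.86  0.82  1.97  1.25  1.69 -2.81] 1.0e-22 False
150 97 [-0.86  0.9   1.96  1.28  1.78 -2.87] 1.1e-30 False
135 46 [-0.64  0.36  1.98  1.03  0.98 -2.11] 1.3e-28 True
135 60 [-0.74  0.45  2.08  1.28  1.13 -2.45] 1.3e-20 True
135 75 [-0.82  0.61  2.14  1.44  1.34 -2.74] 3.6e-19 False
135 90 [-0.84  0.8   2.17  1.51  1.58 -2.97] 3.9e-20 False
135 97 [-0.84  0.89  2.16  1.53  1.7  -3.05] 4.9e-30 False
185 46 [-0.69  0.6   1.51  0.54  1.64 -2.48] 2.8e-23 True
185 60 [-0.74  0.71  1.48  0.65  1.8  -2.54] 2.9e-26 True
185 75 [-0.77  0.84  1.46  0.75  1.96 -2.58] 8.0e-27 True
185 90 [-0.78  0.96  1.45  0.85  2.11 -2.61] 5.8e-28 True
185 97 [-0.78  1.02  1.45  0.9   2.17 -2.63] 2.9e-19 True
200 46 [-0.65  0.68  1.35  0.41  1.81 -2.62] 1.8e-30 True
200 60 [-0.68  0.8   1.28  0.51  1.99 -2.63] 2.1e-26 True
200 75 [-0.71  0.92  1.24  0.61  2.16 -2.63] 5.3e-27 True
200 90 [-0.71  1.04  1.22  0.72  2.31 -2.61] 1.1e-28 True
200 97 [-0.71  1.09  1.23  0.77  2.37 -2.6 ] 5.8e-20 True
215 46 [-0.6   0.76  1.19  0.28  1.95 -2.78] 4.8e-21 False
215 60 [-0.62  0.88  1.09  0.35  2.16 -2.76] 6.1e-25 False
215 75 [-0.63  1.01  1.02  0.45  2.35 -2.72] 2.0e-25 False
215 90 [-0.64  1.12  1.    0.57  2.51 -2.66] 1.1e-27 True
215 97 [-0.64  1.16  1.01  0.63  2.58 -2.63] 5.9e-20 True
```

```bash
python3 - <<'E'
from fk import *
J=np.array([.6573,-.1517])
for u in (150,167,180,190,200,210):
    a=np.radians(u+180); e=np.array([np.cos(a),np.sin(a)]);t=np.array([-e[1],e[0]])
    c=[*(J-.03*t),.15]; q=Q[-2]
    for th in (0,30,60,80,90,97):
        p,R=pose(c,u,-th); q,co=ik(p,R,q); print(u,th,q.round(2),'%.1e'%co,((q>LO)&(q<HI)).all(),(p-R.apply([.36,0,0])).round(2))
E
```

```text
150 0 [-0.35  0.33  1.68  0.    1.12 -1.39] 1.2e-30 True [ 0.55 -0.13  0.49]
150 30 [-0.07  0.48  1.57 -0.48  1.36 -0.95] 1.0e-25 True [0.64 0.02 0.45]
150 60 [ 0.09  0.71  1.49 -0.79  1.68 -0.73] 2.9e-30 True [0.7  0.13 0.32]
150 80 [ 0.13  0.87  1.47 -0.96  1.89 -0.64] 3.3e-24 True [0.72 0.17 0.21]
150 90 [ 0.14  0.95  1.46 -1.04  1.99 -0.61] 3.3e-31 True [0.72 0.17 0.15]
150 97 [ 0.14  1.01  1.47 -1.09  2.06 -0.58] 3.3e-19 True [0.72 0.17 0.11]
167 0 [-0.4   0.34  1.67  0.    1.13 -1.75] 1.6e-29 True [ 0.55 -0.16  0.49]
167 30 [-0.1   0.41  1.69 -0.57  1.17 -1.19] 2.3e-22 True [0.59 0.01 0.45]
167 60 [ 0.1   0.61  1.71 -0.97  1.43 -0.77] 7.2e-30 True [0.61 0.13 0.32]
167 80 [ 0.16  0.79  1.72 -1.15  1.65 -0.59] 2.1e-22 True [0.62 0.17 0.21]
167 90 [ 0.17  0.88  1.72 -1.23  1.77 -0.51] 3.4e-31 False [0.62 0.17 0.15]
167 97 [ 0.17  0.94  1.72 -1.27  1.86 -0.46] 2.9e-18 False [0.62 0.17 0.11]
180 0 [-0.44  0.36  1.65  0.    1.14 -2.01] 1.8e-19 True [ 0.55 -0.18  0.49]
180 30 [-0.14  0.36  1.77 -0.62  1.02 -1.38] 4.0e-22 True [ 0.55 -0.01  0.45]
180 60 [ 0.08  0.54  1.87 -1.15  1.24 -
[... 940 characters left out ...]
47 0.06 0.32]
200 80 [ 0.07  0.67  2.17 -1.78  1.32 -0.3 ] 1.9e-24 False [0.45 0.1  0.21]
200 90 [ 0.08  0.8   2.18 -1.83  1.53 -0.16] 1.0e-22 False [0.45 0.1  0.15]
200 97 [ 0.08  0.89  2.18 -1.85  1.67 -0.07] 2.3e-30 False [0.45 0.1  0.11]
210 0 [-0.49  0.42  1.54 -0.    1.18 -2.58] 5.5e-31 True [ 0.58 -0.23  0.49]
210 30 [-0.3   0.29  1.88 -0.59  0.65 -1.97] 2.9e-24 True [ 0.5  -0.08  0.45]
210 60 [-0.1   0.41  2.17 -1.8   0.81 -0.64] 6.1e-30 False [0.43 0.03 0.32]
210 80 [ 0.01  0.65  2.24 -1.98  1.27 -0.25] 1.3e-03 False [0.41 0.06 0.21]
210 90 [ 0.04  0.79  2.23 -1.98  1.52 -0.11] 3.2e-03 False [0.41 0.07 0.15]
210 97 [ 0.04  0.89  2.22 -1.98  1.68 -0.01] 3.8e-03 False [0.41 0.06 0.11]
```

Tilting right runs joint 6 to its limit and brings the wrist near the bottle. The fitted arm model says tilting left with the handle at yaw 150° stays in range, so I'll untilt and re-pose.

```bash
cat >> h.py <<'E'
def to(p,R):
    s=manip.get_state(); M=Ro.from_quat(np.roll(s['ee_rot'],-1))
    print('t',round(s['clock'],2),'dpos cm',(M.inv().apply(np.array(p)-s['position'])*100).round(2),'dr',(M.inv()*R).as_rotvec().round(3),'F',s['contact_force'].round(1),'w',round(s['width'],4),'q',s['qpos'].round(2),'p',s['position'].round(4))
E
python3 -m creep '{"delta_pos":[[-0.06,-0.2,0],[-0.1,-0.4,0],[-0.15,-0.6,0],[-0.2,-0.8,0],[-0.3,-1,0],[-0.4,-1.1,0],[-0.5,-1.25,0],[-0.58,-1.36,0],[-0.58,-1.36,0]],"dr":[[0,0,-0.1],[0,0,-0.2],[0,0,-0.3],[0,0,-0.4],[0,0,-0.5],[0,0,-0.6],[0,0,-0.7],[0,0,-0.8],[0,0,-0.8]]}'
python3 - <<'E'
from h import *; from fk import pose,ik,Q
J=np.array([.6573,-.1517]);a=np.radians(-30);e=np.array([np.cos(a),np.sin(a)]);t=np.array([-e[1],e[0]]);c=[*(J-.03*t),.165]
p,R=pose(c,150,0); to(p,R); q=Q[-2]
for th in (0,45,95): print(*ik(*pose(c,150,-th),q))
E
```

```text
clock: 8.15
position: [0.5631, -0.095, 0.1348]
ee_rot: [0.704, 0.079, 0.701, -0.08]
contact_force: [0.4, 0.7, -1.3]
width: 0.0129
t 8.15 dpos cm [-1.13 -3.2  -0.47] dr [ 0.298  0.003 -0.   ] F [ 0.4  0.7 -1.3] w 0.0129 q [-0.29  0.34  1.67  0.    1.13 -1.63] p [ 0.5631 -0.095   0.1348]
[-3.47409330e-01  3.21757492e-01  1.66119253e+00 -1.04729109e-16
  1.15864263e+00 -1.39460688e+00] 6.5943841295818956e-31
[ 0.02311555  0.57198251  1.5107945  -0.64881208  1.54485447 -0.84046606] 2.6654870430319344e-31
[ 0.13892997  0.97433953  1.4669393  -1.08732317  2.05053608 -0.60988503] 6.612990834273591e-18
```

```bash
python3 -m creep '{"delta_pos":[[-0.3,-0.6,-0.1],[-0.6,-1.3,-0.2],[-0.9,-2,-0.3],[-1.1,-2.8,-0.4],[-1.13,-3.2,-0.47],[-1.13,-3.2,-0.47],[-1.13,-3.2,-0.47]],"dr":[[0.06,0,0],[0.12,0,0],[0.18,0,0],[0.25,0,0],[0.298,0,0],[0.298,0,0],[0.298,0,0]]}'
python3 -m creep '{"delta_pos":[[0,-0.19,0],[-0.04,-0.38,0],[-0.08,-0.56,0],[-0.15,-0.74,0],[-0.23,-0.91,0],[-0.33,-1.07,0],[-0.45,-1.22,0],[-0.58,-1.36,0],[-0.72,-1.49,0],[-0.87,-1.6,0]],"dr":[[0,0,-0.1],[0,0,-0.2],[0,0,-0.3],[0,0,-0.4],[0,0,-0.5],[0,0,-0.6],[0,0,-0.7],[0,0,-0.8],[0,0,-0.9],[0,0,-1.0]]}'
python3 - <<'E'
from h import *; from fk import pose
J=np.array([.6573,-.1517]);a=np.radians(-30);e=np.array([np.cos(a),np.sin(a)]);t=np.array([-e[1],e[0]]);c=[*(J-.03*t),.165]
to(*pose(c,150,-57.3)); to(*pose(c,150,-95))
im=grab('side'); cv2.imwrite('pics/s4.png',im['pixels'][40:340,100:500])
E
```

```text
clock: 8.85
position: [0.5503, -0.1288, 0.1445]
ee_rot: [0.683, 0.185, 0.682, -0.185]
contact_force: [0.1, 0.1, -1.3]
width: 0.013
clock: 9.85
position: [0.5431, -0.1416, 0.1523]
ee_rot: [0.51, -0.165, 0.688, -0.489]
contact_force: [-1.2, -0.3, -1.7]
width: 0.0129
t 9.85 dpos cm [-0.33 -0.07 -0.11] dr [-0.002 -0.004  0.   ] F [-1.2 -0.3 -1.7] w 0.0129 q [ 0.08  0.66  1.49 -0.77  1.67 -0.76] p [ 0.5431 -0.1416  0.1523]
t 9.85 dpos cm [-0.73 -1.24 -0.11] dr [-0.    -0.005 -0.658] F [-1.2 -0.3 -1.7] w 0.0129 q [ 0.08  0.66  1.49 -0.77  1.67 -0.76] p [ 0.5431 -0.1416  0.1523]
```

View pics/s4.png

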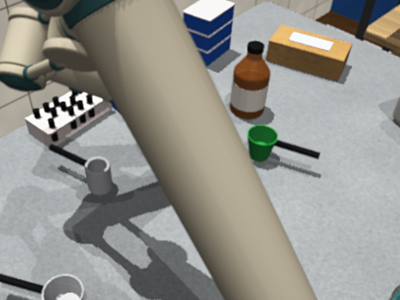

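The view is blocked by the arm, but the bench shows no stray balls. I'll continue slowly to 95°.

```bash
python3 -m creep '{"delta_pos":[[-0.05,-0.15,0],[-0.1,-0.3,0],[-0.15,-0.44,0],[-0.2,-0.57,-0.1],[-0.3,-0.72,-0.1],[-0.4,-0.85,-0.1],[-0.5,-0.97,-0.1],[-0.6,-1.1,-0.1],[-0.73,-1.24,-0.1],[-0.73,-1.24,-0.1]],"dr":[[0,0,-0.08],[0,0,-0.15],[0,0,-0.22],[0,0,-0.29],[0,0,-0.36],[0,0,-0.44],[0,0,-0.51],[0,0,-0.58],[0,0,-0.66],[0,0,-0.66]]}'
python3 -m creep '{"delta_pos":[[0,0,0],[0,0,0],[0,0,0],[0,0,0],[0,0,0],[0,0,0],[0,0,0]],"dr":[[0,0,0],[0,0,0],[0,0,0],[0,0,0],[0,0,0],[0,0,0],[0,0,0]]}'
python3 - <<'E'
from h import *; from fk import pose
J=np.array([.6573,-.1517]);a=np.radians(-30);e=np.array([np.cos(a),np.sin(a)]);t=np.array([-e[1],e[0]]);c=[*(J-.03*t),.165]
to(*pose(c,150,-95))
ims=[grab(n)['pixels'] for n in ('top','side','wrist')]
cv2.imwrite('pics/p5.png',np.hstack([cv2.resize(i,(266,200)) for i in ims])); cv2.imwrite('pics/t5.png',ims[0][60:360,200:520])
E
```

```text
clock: 10.9
position: [0.5408, -0.1431, 0.1645]
ee_rot: [-0.323, 0.379, -0.599, 0.627]
contact_force: [-0.1, -0.1, -1.8]
width: 0.0127
clock: 11.6
position: [0.5412, -0.1428, 0.1673]
ee_rot: [-0.324, 0.379, -0.597, 0.629]
contact_force: [0.2, -0.4, -2.1]
width: 0.0128
t 11.6 dpos cm [-0.14  0.05  0.  ] dr [ 0.    -0.006  0.002] F [ 0.2 -0.4 -2.1] w 0.0128 q [ 0.14  0.96  1.48 -1.08  2.05 -0.61] p [ 0.5412 -0.1428  0.1673]
```

View pics/p5.png

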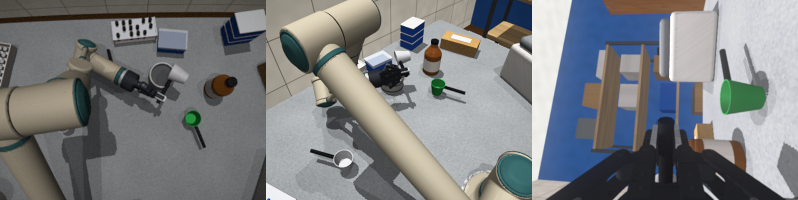

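The composite shows the cup tipped over the jar. I need a closer look at the balls in the top view.

```bash
python3 - <<'E'
import cv2
i=cv2.imread('pics/t5.png'); i=i[20:220,60:260]; i=cv2.convertScaleAbs(i,alpha=1.6,beta=20); cv2.imwrite('pics/t5b.png',cv2.resize(i,(600,600),interpolation=cv2.INTER_CUBIC))
E
```

```text
(no output)
```

View pics/t5b.png

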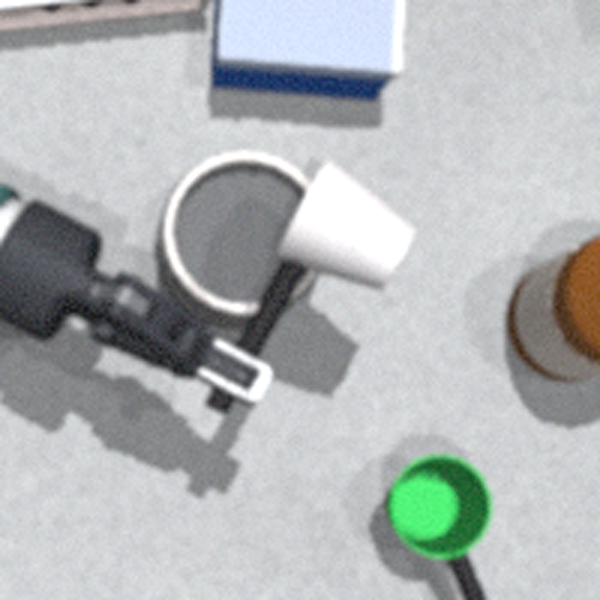

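```bash
python3 - <<'E'
from h import *
im=pickle.load(open('top.pkl','rb')); W=world(im)
def px(x,y): return int(y/3+20+60),int(x/3+60+200)
for n,x,y in [('rimtop',318,215),('mid',345,225),('foot',395,250),('rim a',325,175),('rim b',292,262),('foot a',405,232),('foot b',382,278),('floorjar',220,250),('floorjar2',260,200),('jarnearcup',280,225)]:
    r,c=px(x,y); print(n,W[r-1:r+2,c-1:c+2].reshape(-1,3).mean(0).round(4))
m=(np.hypot(W[...,0]-.6573,W[...,1]+.1517)<.045)&(W[...,2]<.06); print(m.sum(),np.percentile(W[m][:,2],[2,50,98]))
m=(np.hypot(W[...,0]-.642,W[...,1]+.178)<.08)&(W[...,2]>.15)&(im['pixels'].max(2)>60);P=W[m];print(len(P),P[P[:,2].argmax()])
# cup top line slope along tool-left dir
t=np.array([.5,.866]);s=(P[:,:2]-[.642,-.178])@t; n=(P[:,:2]-[.642,-.178])@np.array([.866,-.5])
for k in np.arange(-.06,.03,.01):
    b=(abs(s-k)<.004)&(abs(n)<.012); print(k.round(2),b.sum(),np.median(P[b][:,2]).round(4) if b.sum() else '')
E
```

```text
rimtop [ 0.639  -0.176   0.1986]
mid [ 0.632  -0.1916  0.1972]
foot [ 0.6181 -0.2195  0.1941]
rim a [ 0.6621 -0.1807  0.1979]
rim b [ 0.616  -0.1637  0.1742]
foot a [ 0.6291 -0.2278  0.1915]
foot b [ 0.6043 -0.2145  0.1837]
floorjar [ 0.6481 -0.1364  0.0564]
floorjar2 [ 0.6836 -0.1648  0.0558]
jarnearcup [nan nan nan]
1253 [0.05260102 0.05579949 0.05866973]
1169 [ 0.65180995 -0.1755067   0.20379965]
-0.06 0 
-0.05 61 0.1933
-0.04 63 0.1944
-0.03 64 0.1953
-0.02 64 0.1968
-0.01 64 0.1977
0.0 65 0.1991
0.01 49 0.2001
0.02 0
```

```bash
python3 - <<'E'
from h import *
for n in ('side','top'):
    im=pickle.load(open(n+'.pkl','rb')); W=world(im); b=im['pixels'].astype(int)
    m=(np.hypot(W[...,0]-.65,W[...,1]+.16)<.16)&(b.min(2)>150)&(W[...,2]<.09)
    k,l,st,ce=cv2.connectedComponentsWithStats(m.astype(np.uint8))
    for i in range(1,k):
        if st[i,4]>8: print(n,st[i,4],ce[i].round(),np.nanmean(W[l==i],0).round(3),b[l==i].mean(0).round())
    m=(np.hypot(W[...,0]-.6573,W[...,1]+.1517)<.075)
    print(n,np.histogram(W[m][:,2],bins=np.arange(0,.24,.01)))
b=cv2.imread('pics/top0.png'); print(b[150:166:3,325:358:4].max(2)); print(cv2.imread('pics/t5.png')[85:115:5,110:150:5].max(2))
rs=[]
for i in range(6): manip.get_image('top'); rs.append(manip.get_state()['contact_force'][2])
print(np.round(rs,2), manip.get_state()['moment'])
E
```

```text
side 340 [240. 128.] [ 0.788 -0.193  0.07 ] [223. 206. 195.]
side 1741 [315. 182.] [ 0.574 -0.24   0.   ] [186. 184. 179.]
side 78 [239. 189.] [ 0.681 -0.088  0.001] [172. 171. 167.]
side 728 [274. 208.] [ 0.578 -0.104  0.001] [178. 176. 172.]
side (array([561, 144, 156, 132,  86,  89,  37,   4,   0,   0,   0,   0,   0,
        37,  36,  53, 106, 168, 150, 248,   2,   0,   0]), array([0.  , 0.01, 0.02, 0.03, 0.04, 0.05, 0.06, 0.07, 0.08, 0.09, 0.1 ,
       0.11, 0.12, 0.13, 0.14, 0.15, 0.16, 0.17, 0.18, 0.19, 0.2 , 0.21,
       0.22, 0.23]))
top 13 [333. 133.] [ 0.708 -0.136  0.072] [155. 156. 159.]
top 21 [353. 134.] [ 0.705 -0.178  0.068] [157. 157. 159.]
top (array([ 504,   45,   65,   19,    1, 1588,  161,  264,    0,    0,    0,
          0,    0,    0,    0,    0,   38,  243,  220,  648,   63,    0,
          0]), array([0.  , 0.01, 0.02, 0.03, 0.04, 0.05, 0.06, 0.07, 0.08, 0.09, 0.1 ,
       0.11, 0.12, 0.13, 0.14, 0.15, 0.16, 0.17, 0.18, 0.19, 0.2 , 0.21,
       0.22, 0.23]))
[[65 65 67 62 67 71 66 60 64]
 [66 65 67 65 71 68 63 64 65]
 [74 67 67 66 65 71 64 63 66]
 [67 66 63 67 68 69 66 64 64]
 [67 70 67 66 70 67 66 65 66]
 [67 70 64 64 67 68 65 68 65]]
[[116 103 127  78  75  77  76  75]
 [111 112  70  73  75  78  67  67]
 [115 143  73  76  72  70  66  71]
 [104 132  71  71  68  69  66  70]
 [ 90  83  86  76  67  67  70  72]
 [ 96  40 154  76  69  72  67  68]]
[-0.9  -0.86 -0.68 -0.74 -1.74 -0.66] [ 0.62785655 -0.2470606   0.01942616]
```

```bash
python3 - <<'E'
from h import *
for n,png in (('side','side0'),('top','top0')):
    im=pickle.load(open(n+'.pkl','rb')); W=world(im); b=im['pixels'].astype(int)
    hsv=cv2.cvtColor(im['pixels'],cv2.COLOR_BGR2HSV)
    bg=cv2.medianBlur(im['pixels'],31).max(2).astype(int)
    m=(b.min(2)>bg+25)&(W[...,2]>-.02)&(W[...,2]<.1)
    k,l,st,ce=cv2.connectedComponentsWithStats(m.astype(np.uint8))
    for i in range(1,k):
        if 12<st[i,4]<700: print(n,st[i,4],st[i,2:4],ce[i].round(),np.nanmedian(W[l==i],0).round(3),b[l==i].mean(0).round())
# jar depth: side rays
im=pickle.load(open('side.pkl','rb'));W=world(im);m=(np.hypot(W[...,0]-.6573,W[...,1]+.1517)<.047);P=W[m]; P=P[P[:,2]<.06]
print(len(P),P[::40].round(3))
E
```

```text
side 212 [33 14] [416.  82.] [ 0.605 -0.704  0.073] [252. 249. 247.]
side 297 [24 45] [334.  99.] [ 0.771 -0.57   0.001] [182. 181. 177.]
side 28 [19 12] [313.  88.] [ 0.813 -0.492  0.05 ] [129. 123. 128.]
side 55 [ 6 16] [365.  91.] [ 0.742 -0.662  0.001] [165. 164. 162.]
side 67 [15 14] [507. 103.] [ 0.4   -0.933  0.001] [174. 172. 169.]
side 107 [19 18] [374. 108.] [ 0.663 -0.603  0.002] [177. 175. 171.]
side 136 [28 17] [253. 114.] [ 0.804 -0.258  0.07 ] [239. 236. 233.]
side 14 [7 4] [306. 109.] [ 0.798 -0.453  0.001] [185. 184. 180.]
side 88 [17 12] [213. 122.] [ 0.857 -0.16   0.07 ] [238. 236. 233.]
side 188 [17 18] [199. 135.] [ 0.861 -0.122  0.048] [238. 240. 241.]
side 66 [ 9 11] [270. 131.] [ 0.796 -0.303  0.001] [179. 177. 173.]
side 46 [8 9] [292. 137.] [ 0.734 -0.33   0.   ] [183. 181. 177.]
side 38 [13  6] [226. 136.] [ 0.785 -0.144  0.07 ] [217. 199. 187.]
side 30 [ 4 13] [367. 142.] [ 0.58  -0.454  0.001] [180. 179. 174.]
side 29 [7 7] [281. 140.] [ 0.746 -0.297 -0.001] [165. 163. 159.]
side 55 [12  9] [347. 165.] [ 0.557 -0.345  0.   ] [173. 174. 166.]
side 152 [14 
[... 2930 characters left out ...]
109 0.001] [106. 105. 104.]
top 20 [6 4] [285. 188.] [ 0.606 -0.037  0.002] [93. 92. 91.]
top 359 [41 30] [315. 210.] [ 0.559 -0.107  0.002] [115. 114. 112.]
top 24 [ 7 13] [349. 206.] [ 0.561 -0.175  0.002] [132. 129. 128.]
top 23 [7 6] [472. 204.] [ 0.562 -0.447  0.003] [116. 115. 113.]
top 31 [8 6] [285. 221.] [ 0.534 -0.035  0.001] [118. 117. 115.]
top 352 [51 24] [166. 280.] [0.412 0.223 0.001] [111. 109. 108.]
top 24 [5 9] [230. 272.] [0.427 0.085 0.002] [117. 116. 115.]
top 25 [17  5] [133. 276.] [0.424 0.272 0.065] [127. 125. 126.]
top 38 [ 7 12] [ 76. 289.] [0.396 0.421 0.001] [117. 116. 115.]
top 60 [11 12] [186. 338.] [0.29  0.183 0.002] [101. 100.  99.]
8 [[ 0.689 -0.186  0.053]]
```

```bash
python3 -m creep '{"delta_pos":[[-0.1,0.3,0],[-0.25,0.55,0],[-0.4,0.8,0],[-0.55,1.0,0],[-0.7,1.2,0],[-0.85,1.4,0],[-1.05,1.55,0],[-1.25,1.7,0],[-1.4,1.8,0],[-1.4,1.8,0]],"dr":[[0,0,0.12],[0,0,0.26],[0,0,0.4],[0,0,0.54],[0,0,0.68],[0,0,0.82],[0,0,0.96],[0,0,1.1],[0,0,1.2],[0,0,1.2]]}'
python3 -m creep '{"delta_pos":[[-0.1,0.2,0],[-0.2,0.5,0],[-0.3,0.7,0],[-0.3,0.8,0],[-0.3,0.8,0],[-0.3,0.8,0]],"dr":[[0,0,0.12],[0,0,0.26],[0,0,0.4],[0,0,0.46],[0,0,0.46],[0,0,0.46]]}'
python3 - <<'E'
from h import *; from fk import pose
J=np.array([.6573,-.1517]);a=np.radians(-30);e=np.array([np.cos(a),np.sin(a)]);t=np.array([-e[1],e[0]]);c=[*(J-.03*t),.165]
to(*pose(c,150,0))
im=grab('wrist'); W=world(im); b=cv2.convertScaleAbs(im['pixels'],alpha=1.3,beta=10)
cv2.imwrite('pics/w6.png',b)
print([W[r,280].round(3) for r in range(150,360,10)])
E
```

```text
clock: 13.05
position: [0.5463, -0.1342, 0.1507]
ee_rot: [0.623, 0.026, 0.705, -0.337]
contact_force: [0.4, -0.2, -1.1]
width: 0.0129
clock: 13.65
position: [0.5511, -0.1245, 0.1462]
ee_rot: [0.681, 0.185, 0.684, -0.186]
contact_force: [-0.6, 0.7, -1.6]
width: 0.0131
t 13.65 dpos cm [ 0.02 -0.04  0.06] dr [-0.006 -0.003  0.002] F [-0.6  0.7 -1.6] w 0.0131 q [-0.34  0.32  1.66 -0.    1.16 -1.38] p [ 0.5511 -0.1245  0.1462]
[array([ 0.514, -0.104,  0.   ]), array([ 0.522, -0.109, -0.001]), array([ 0.53 , -0.113, -0.002]), array([ 0.538, -0.118, -0.   ]), array([ 0.546, -0.123, -0.002]), array([ 0.554, -0.128, -0.001]), array([ 0.563, -0.133, -0.001]), array([ 0.572, -0.138, -0.001]), array([ 0.581, -0.143, -0.002]), array([ 0.59 , -0.149, -0.002]), array([ 0.532, -0.113,  0.163]), array([ 0.532, -0.113,  0.172]), array([ 0.536, -0.116,  0.172]), array([ 0.539, -0.117,  0.173]), array([ 0.544, -0.12 ,  0.172]), array([ 0.548, -0.123,  0.171]), array([ 0.552, -0.125,  0.172]), array([ 0.556, -0.128,  0.172]), array([ 0.561, -0.13 ,  0.172]), array([ 0.566, -0.133,  0.172]), array([ 0.57 , -0.136,  0.172])]
```

View pics/w6.png

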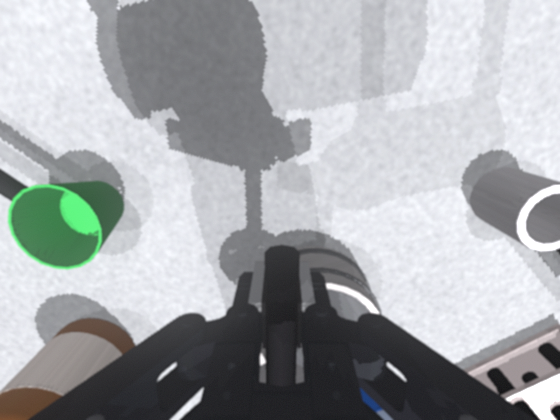

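The fingers hide the cup in this wrist view. I'll carry it to hover over the mate, where the outside cameras can see into both the cup and the jar.

```bash
python3 - <<'E'
from h import *; from fk import *
p,R=pose([.4573,.2754,.175],211,0); to(p,R); print(ik(p,R,Q[-2]),p)
E
```

```text
t 13.7 dpos cm [ -0.94  20.53 -33.33] dr [-1.07e+00 -3.00e-03  1.00e-03] F [ 0.8  0.4 -1.3] w 0.0128 q [-0.34  0.32  1.66 -0.    1.16 -1.38] p [ 0.5514 -0.1241  0.1462]
(array([ 3.78290935e-01,  1.08045381e-01,  1.92436320e+00,  3.39385108e-17,
        1.10918407e+00, -1.73355746e+00]), np.float64(6.386383695588074e-31)) [0.36729743 0.221321   0.156     ]
```

```bash
python3 -m creep '{"delta_pos":[[-1,1,-2],[-1.5,3,-5],[-1.5,5.5,-9],[-1.5,8,-13],[-1.5,10.5,-17],[-1.5,13,-21],[-1.5,15.5,-25],[-1.5,18,-29],[-1.2,20,-32.5],[-0.95,20.5,-33.3]],"dr":[[-0.05,0,0],[-0.15,0,0],[-0.27,0,0],[-0.39,0,0],[-0.51,0,0],[-0.63,0,0],[-0.75,0,0],[-0.87,0,0],[-0.99,0,0],[-1.07,0,0]]}'
python3 -m creep '{"delta_pos":[[0,0,0],[0,0,0],[0,0,0]],"dr":[[0,0,0],[0,0,0],[0,0,0]]}'
python3 - <<'E'
from h import *; from fk import *
to(*pose([.4573,.2754,.175],211,0))
im=grab('top'); W=world(im)
m=(abs(W[...,2]-.187)<.008)&(np.hypot(W[...,0]-.4573,W[...,1]-.2754)<.06)&(im['pixels'].max(2)>60);P=W[m]; print('cup rim',circ(P[:,:2]) if len(P)>10 else len(P))
m=(np.hypot(W[...,0]-.6573,W[...,1]+.1517)<.047)&(W[...,2]<.062); print('jar',m.sum(),np.percentile(W[m][:,2],[1,10,50,90,99]),np.percentile(im['pixels'][m].max(1),[5,50,95]))
a=cv2.resize(im['pixels'][118:198,301:381],(400,400),interpolation=cv2.INTER_CUBIC)
im=grab('side'); b=cv2.resize(im['pixels'][200:400,80:280],(400,400))
cv2.imwrite('pics/m7.png',np.hstack([a,b]))
E
```

```text
clock: 14.7
position: [0.3649, 0.224, 0.1562]
ee_rot: [0.68, -0.192, 0.681, 0.192]
contact_force: [-0.0, 0.1, 0.1]
width: 0.0126
clock: 15.0
position: [0.3685, 0.2201, 0.1566]
ee_rot: [0.682, -0.189, 0.682, 0.188]
contact_force: [0.3, 0.3, -1.0]
width: 0.0128
t 15.0 dpos cm [ 0.06  0.17 -0.04] dr [-0.002 -0.     0.001] F [ 0.3  0.3 -1. ] w 0.0128 q [ 0.38  0.12  1.91 -0.    1.11 -1.73] p [0.3685 0.2201 0.1566]
cup rim (array([0.46161676, 0.27258679]), np.float64(0.032971790260722236), 213)
jar 1571 [0.05241186 0.053882   0.05574191 0.05763519 0.05914305] [63. 68. 73.]
```

View pics/m7.png

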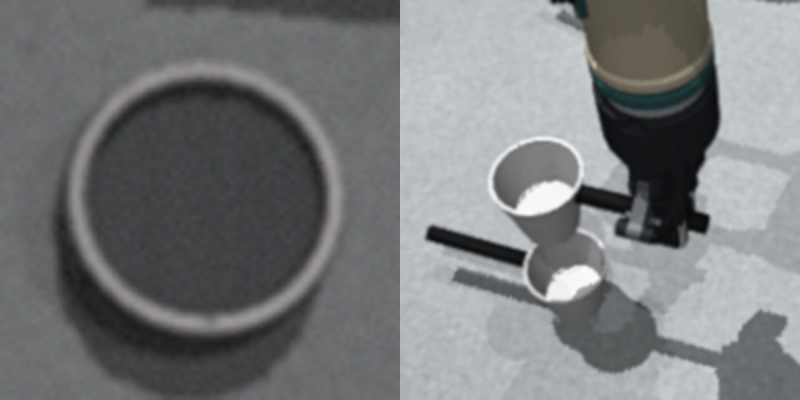

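The cup is empty: the left panel shows the jar with a plain dark inside and no balls visible, and the right panel shows the cup above the mate with a bare inner floor. I'll check numerically for stray balls on the bench.

```bash
python3 - <<'E'
from h import *
for n in ('top','side'):
    im=pickle.load(open(n+'.pkl','rb')); W=world(im)
    m=(W[...,2]>.008)&(W[...,2]<.03)&(W[...,0]<.95)
    m=cv2.morphologyEx(m.astype(np.uint8),cv2.MORPH_OPEN,np.ones((3,3),np.uint8))
    k,l,st,ce=cv2.connectedComponentsWithStats(m)
    for i in range(1,k):
        if st[i,4]>10: print(n,st[i,4],st[i,2:4],ce[i].round(),np.nanmean(W[l==i],0).round(3),im['pixels'][l==i].mean(0).round())
im=pickle.load(open('side.pkl','rb')); W=world(im); px=im['pixels'].max(2)
# side: interior of jar along column through its centre
for v in range(140,196,4): print(v,W[v,265].round(3),px[v,265])
E
```

```text
top 164 [13 38] [470.  76.] [ 0.849 -0.458  0.019] [41. 18.  7.]
top 23 [7 4] [510.  89.] [ 0.819 -0.548  0.019] [45. 22. 10.]
top 15 [5 3] [519.  88.] [ 0.821 -0.569  0.019] [44. 23. 15.]
top 28 [9 4] [500.  90.] [ 0.815 -0.524  0.019] [44. 21.  9.]
top 12 [4 3] [492.  92.] [ 0.812 -0.507  0.018] [46. 26. 14.]
top 25 [8 4] [484.  93.] [ 0.808 -0.488  0.018] [47. 27. 17.]
top 30 [9 5] [10. 96.] [0.83  0.582 0.017] [60. 62. 66.]
top 546 [28 87] [ 21. 139.] [0.729 0.549 0.019] [48. 50. 53.]
top 20 [5 5] [  7. 107.] [0.803 0.587 0.019] [62. 62. 64.]
top 185 [55  7] [358. 109.] [ 0.775 -0.2    0.019] [47. 22. 10.]
top 263 [18 44] [552. 156.] [ 0.663 -0.631  0.019] [16. 29. 39.]
top 207 [17 16] [243. 164.] [0.659 0.053 0.015] [103. 102. 103.]
top 92 [11 25] [432. 191.] [ 0.591 -0.354  0.019] [24. 30. 39.]
top 37 [10  9] [ 26. 205.] [0.581 0.536 0.009] [165. 161. 159.]
top 36 [9 5] [ 30. 210.] [0.57  0.526 0.01 ] [166. 161. 159.]
top 15 [5 3] [ 20. 219.] [0.55  0.548 0.01 ] [165. 160. 158.]
top 12 [4 3] [  4. 221.] [0.546 0.587 0.01 ] [163. 158. 156.]
top 12 [3 4] [  9. 224.] [0.54  0.574 
[... 1489 characters left out ...]
[30. 65. 21.]
side 427 [29 20] [165. 340.] [0.467 0.274 0.023] [204. 203. 203.]
side 79 [20  9] [170. 357.] [0.436 0.286 0.018] [87. 85. 85.]
side 1588 [54 59] [439. 390.] [0.08  0.006 0.014] [167. 190. 199.]
side 19 [6 4] [  4. 418.] [0.534 0.547 0.014] [201. 122.  83.]
140 [ 0.771 -0.262  0.005] 130
144 [ 0.766 -0.257 -0.003] 196
148 [ 0.695 -0.188  0.061] 98
152 [ 0.691 -0.185  0.053] 101
156 [ 0.68  -0.174  0.053] 104
160 [ 0.669 -0.163  0.054] 110
164 [ 0.658 -0.153  0.054] 108
168 [ 0.648 -0.144  0.053] 110
172 [ 0.635 -0.131  0.056] 117
176 [ 0.618 -0.115  0.065] 117
180 [ 0.617 -0.113  0.055] 78
184 [ 0.619 -0.115  0.041] 86
188 [ 0.618 -0.114  0.03 ] 99
192 [ 0.619 -0.115  0.015] 67
```

Both cameras see an opaque dark surface inside the jar at z≈0.055. There are no balls on the bench, and the wrist weight fell from about 2 N to about 1 N, so the balls are in the jar beneath it. Next I'll align the nest.

```bash
cat > rel.py <<'E'
from h import *
def rim(im,c,z,dz=.006,rmax=.05):
    W=world(im); m=(abs(W[...,2]-z)<dz)&(abs(np.hypot(W[...,0]-c[0],W[...,1]-c[1])-.034)<.008)&(im['pixels'].max(2)>60)
    P=W[m]; 
    if len(P)<20: return None
    A=np.c_[P[:,:2],np.ones(len(P))]; pl=np.linalg.lstsq(A,P[:,2],rcond=None)[0]
    def f(k): return np.hypot(P[:,0]-k[0],P[:,1]-k[1])-.0335
    from scipy.optimize import least_squares
    k=least_squares(f,c,loss='soft_l1',f_scale=.001).x
    return k.round(4),len(P),np.median(P[:,2]).round(4),'slope',pl[:2].round(3)
E
python3 - <<'E'
from rel import *
for n in ('top','side'):
    im=pickle.load(open(n+'.pkl','rb'))
    print(n,'held',rim(im,(.461,.273),.187),'mate',rim(im,(.4573,.2754),.065))
E
```

```text
top held (array([0.4623, 0.2728]), 308, np.float64(0.1866), 'slope', array([ 0.003, -0.011])) mate (array([0.4567, 0.2762]), 108, np.float64(0.0654), 'slope', array([-0.019, -0.017]))
side held (array([0.4615, 0.2749]), 376, np.float64(0.1853), 'slope', array([-0.018, -0.   ])) mate (array([0.4566, 0.2768]), 239, np.float64(0.0639), 'slope', array([-0.021,  0.002]))
```

```bash
python3 -m creep '{"delta_pos":[[0,0.25,-0.15],[0,0.5,-0.32],[1,0.5,-0.32],[2.5,0.5,-0.32],[4,0.5,-0.32],[5.5,0.5,-0.32],[6.5,0.5,-0.32],[7,0.5,-0.32],[7,0.5,-0.32],[7,0.5,-0.32]],"dr":[[0,0,0],[0,0,0],[0,0,0],[0,0,0],[0,0,0],[0,0,0],[0,0,0],[0,0,0],[0,0,0],[0,0,0]]}'
python3 - <<'E'
from rel import *
for n in ('top','side'):
    im=grab(n)
    print(n,'held',rim(im,(.4567,.2765),.116),'mate',rim(im,(.4567,.2765),.065))
s=manip.get_state();print(s['contact_force'],s['position'])
E
```

```text
clock: 16.1
position: [0.363, 0.2232, 0.0869]
ee_rot: [0.682, -0.189, 0.681, 0.189]
contact_force: [0.8, 0.5, 0.3]
width: 0.0126
top held (array([0.4569, 0.2749]), 259, np.float64(0.1167), 'slope', array([ 0.   , -0.024])) mate (array([0.4565, 0.2762]), 82, np.float64(0.0655), 'slope', array([-0.009, -0.04 ]))
side held (array([0.4559, 0.2782]), 374, np.float64(0.1155), 'slope', array([-0.011,  0.01 ])) mate (array([0.4568, 0.276 ]), 136, np.float64(0.0647), 'slope', array([ 0.024, -0.013]))
[0.32495705 0.24909283 0.04690218] [0.36321554 0.22328842 0.08716041]
```

```bash
python3 -m creep '{"delta_pos":[[0.5,0,0],[1,0,0],[1.5,0,0],[2,0,0],[2.3,0,0],[2.5,0,0],[2.6,0,0],[2.6,0,0]],"dr":[[0,0,0],[0,0,0],[0,0,0],[0,0,0],[0,0,0],[0,0,0],[0,0,0],[0,0,0]]}'
python3 -m creep '{"delta_pos":[[0.1,0,0],[0.1,0,0],[0.2,0,0],[0.2,0,0]],"dr":[[0,0,0],[0,0,0],[0,0,0],[0,0,0]]}'
python3 - <<'E'
from rel import *
for n in ('top','side'):
    im=grab(n); print(n,'held',rim(im,(.4567,.2765),.088))
s=manip.get_state();print(s['contact_force'],s['position'])
E
```

```text
clock: 17.0
position: [0.3627, 0.223, 0.0605]
ee_rot: [0.681, -0.189, 0.682, 0.189]
contact_force: [-0.3, -1.0, -0.5]
width: 0.0126
clock: 17.4
position: [0.3626, 0.223, 0.0586]
ee_rot: [0.681, -0.189, 0.681, 0.189]
contact_force: [0.7, -0.2, -1.2]
width: 0.0129
top held (array([0.4563, 0.2754]), 219, np.float64(0.0884), 'slope', array([-0.002, -0.032]))
side held (array([0.4555, 0.2779]), 331, np.float64(0.087), 'slope', array([-0.014,  0.005]))
[ 0.48051654  0.04756229 -0.81505922] [0.36267367 0.22305606 0.05864004]
```

```bash
python3 -m creep '{"delta_pos":[[0.05,0,0],[0.05,0,0],[0.1,0,0],[0.1,0,0],[0.1,0,0]],"dr":[[0,0,0],[0,0,0],[0,0,0],[0,0,0],[0,0,0]]}'; python3 -m creep '{"delta_pos":[[0,0,0],[0,0,0],[0,0,0],[0,0,0],[0,0,0],[0,0,0],[0,0,0],[0,0,0]],"dr":[[0,0,0],[0,0,0],[0,0,0],[0,0,0],[0,0,0],[0,0,0],[0,0,0],[0,0,0]]}' 1
python3 - <<'E'
from rel import *
for n in ('top','side'):
    im=grab(n); print(n,'held',rim(im,(.4567,.2765),.088))
s=manip.get_state();print(s['contact_force'],s['position'],s['width'])
E
```

```text
clock: 18.0
position: [0.3626, 0.223, 0.0576]
ee_rot: [0.681, -0.189, 0.681, 0.189]
contact_force: [0.1, 0.8, -0.8]
width: 0.0131
clock: 18.8
position: [0.3626, 0.223, 0.0576]
ee_rot: [0.681, -0.189, 0.681, 0.189]
contact_force: [0.7, 1.3, 0.2]
width: 0.0851
top held (array([0.4561, 0.2747]), 209, np.float64(0.0873), 'slope', array([-0.003, -0.025]))
side held (array([0.4553, 0.2771]), 285, np.float64(0.0858), 'slope', array([-0.006,  0.004]))
[-0.1108198   0.31620425  0.01218323] [0.36264327 0.22303364 0.05760594] 0.08514315401344066
```

Released, and the cup sits at rim height 0.087 as nested. I'll retract, set the jaws to about 56 mm so both fingertips land on opposite sides of the rim, and move above it.

```bash
python3 -m creep '{"delta_pos":[[-1,0,0],[-3,0,0],[-5,0,0],[-7,0,0],[-8,0,0],[-8,0,0],[-8,0,0]],"dr":[[0,0,0],[0,0,0],[0,0,0],[0,0,0],[0,0,0],[0,0,0],[0,0,0]]}' && python3 -m creep '{"delta_pos":[[0,0,2],[0,-0.1,5],[0,-0.1,8],[0,-0.1,10],[0,-0.1,10.7],[0,-0.1,10.7],[0,-0.1,10.7],[0,-0.1,10.7]],"dr":[[0,0,0],[0,0,0],[0,0,0],[0,0,0],[0,0,0],[0,0,0],[0,0,0],[0,0,0]]}' 0.32
python3 - <<'E'
from rel import *
goal([.455,.277,.105],121)
for n in ('top','side'):
    im=grab(n); print(n,'cup',rim(im,(.456,.276),.087))
E
```

```text
clock: 19.6
position: [0.3623, 0.2229, 0.1374]
ee_rot: [0.681, -0.189, 0.682, 0.189]
contact_force: [0.1, 0.8, -0.5]
width: 0.0852
clock: 20.4
position: [0.4535, 0.2765, 0.1373]
ee_rot: [0.681, -0.189, 0.682, 0.189]
contact_force: [0.5, 0.1, 0.3]
width: 0.0562
t 20.4 dpos cm [ 3.23 -0.04  0.16] dr [-0.001 -0.002 -0.   ] F [0.5 0.1 0.3] w 0.0562 q [ 0.42  0.28  1.74 -0.    1.12 -1.69] p [0.4535 0.2765 0.1373]
top cup (array([0.4567, 0.2752]), 98, np.float64(0.0876), 'slope', array([-0.009, -0.027]))
side cup (array([0.4553, 0.2771]), 249, np.float64(0.0857), 'slope', array([-0.006, -0.001]))
```

```bash
cat > chk.py <<'E'
import sys; from rig import manip
s=manip.get_state(); f=s['contact_force'][2]; print(round(s['clock'],2),'F',s['contact_force'].round(2),'z',s['position'][2].round(4)); sys.exit(f>3)
E
python3 -m creep '{"delta_pos":[[1,0,0.1],[2,0,0.15],[3,0,0.15],[4,0,0.15],[4.3,0,0.15],[4.3,0,0.15],[4.3,0,0.15]],"dr":[[0,0,0],[0,0,0],[0,0,0],[0,0,0],[0,0,0],[0,0,0],[0,0,0]]}' >/dev/null; python3 chk.py && python3 -m creep '{"delta_pos":[[0.1,0,0],[0.15,0,0],[0.15,0,0]],"dr":[[0,0,0],[0,0,0],[0,0,0]]}' >/dev/null && python3 chk.py && python3 -m creep '{"delta_pos":[[0.1,0,0],[0.15,0,0],[0.15,0,0]],"dr":[[0,0,0],[0,0,0],[0,0,0]]}' >/dev/null && python3 chk.py && python3 -m creep '{"delta_pos":[[0.05,0,0],[0.1,0,0],[0.1,0,0]],"dr":[[0,0,0],[0,0,0],[0,0,0]]}' >/dev/null && python3 chk.py && python3 -m creep '{"delta_pos":[[0.05,0,0],[0.1,0,0],[0.1,0,0]],"dr":[[0,0,0],[0,0,0],[0,0,0]]}' >/dev/null && python3 chk.py && python3 -m creep '{"delta_pos":[[0.05,0,0],[0.1,0,0],[0.1,0,0]],"dr":[[0,0,0],[0,0,0],[0,0,0]]}' >/dev/null && python3 chk.py
```

```text
21.2 F [-0.37  0.27 -0.42] z 0.0946False
```

```bash
sed -i 's/sys.exit(f>3)/sys.exit(int(f>3))/' chk.py
python3 -m creep '{"delta_pos":[[0.1,0,0],[0.2,0,0],[0.3,0,0],[0.3,0,0]],"dr":[[0,0,0],[0,0,0],[0,0,0],[0,0,0]]}' >/dev/null && python3 chk.py && python3 -m creep '{"delta_pos":[[0.1,0,0],[0.15,0,0],[0.15,0,0]],"dr":[[0,0,0],[0,0,0],[0,0,0]]}' >/dev/null && python3 chk.py && python3 -m creep '{"delta_pos":[[0.1,0,0],[0.15,0,0],[0.15,0,0]],"dr":[[0,0,0],[0,0,0],[0,0,0]]}' >/dev/null && python3 chk.py && python3 -m creep '{"delta_pos":[[0.05,0,0],[0.1,0,0],[0.1,0,0]],"dr":[[0,0,0],[0,0,0],[0,0,0]]}' >/dev/null && python3 chk.py && python3 -m creep '{"delta_pos":[[0.05,0,0],[0.1,0,0],[0.1,0,0]],"dr":[[0,0,0],[0,0,0],[0,0,0]]}' >/dev/null && python3 chk.py && python3 -m creep '{"delta_pos":[[0.05,0,0],[0.1,0,0],[0.1,0,0]],"dr":[[0,0,0],[0,0,0],[0,0,0]]}' >/dev/null && python3 chk.py
```

```text
21.6 F [-0.92  0.03  0.88] z 0.0916
21.9 F [0.19 0.5  0.01] z 0.09
22.2 F [-0.51 -0.49  0.21] z 0.0885
22.5 F [ 0.26 -0.98 -0.08] z 0.0875
22.8 F [ 0.28 -0.08 -0.24] z 0.0865
23.1 F [-0.06  0.52 -0.45] z 0.0855
```

```bash

python3 -m creep '{"delta_pos":[[0.05,0,0],[0.05,0,0]],"dr":[[0,0,0],[0,0,0]]}' >/dev/null && python3 chk.py && python3 -m creep '{"delta_pos":[[0.05,0,0],[0.05,0,0]],"dr":[[0,0,0],[0,0,0]]}' >/dev/null && python3 chk.py && python3 -m creep '{"delta_pos":[[0.05,0,0],[0.05,0,0]],"dr":[[0,0,0],[0,0,0]]}' >/dev/null && python3 chk.py && python3 -m creep '{"delta_pos":[[0.05,0,0],[0.05,0,0]],"dr":[[0,0,0],[0,0,0]]}' >/dev/null && python3 chk.py && python3 -m creep '{"delta_pos":[[0.05,0,0],[0.05,0,0]],"dr":[[0,0,0],[0,0,0]]}' >/dev/null && python3 chk.py && python3 -m creep '{"delta_pos":[[0.05,0,0],[0.05,0,0]],"dr":[[0,0,0],[0,0,0]]}' >/dev/null && python3 chk.py && python3 -m creep '{"delta_pos":[[0.05,0,0],[0.05,0,0]],"dr":[[0,0,0],[0,0,0]]}' >/dev/null && python3 chk.py && python3 -m creep '{"delta_pos":[[0.05,0,0],[0.05,0,0]],"dr":[[0,0,0],[0,0,0]]}' >/dev/null && python3 chk.py && python3 -m creep '{"delta_pos":[[0.05,0,0],[0.05,0,0]],"dr":[[0,0,0],[0,0,0]]}' >/dev/null && python3 chk.py && python3 -m creep '{"delta_pos":[[0.05,0,0],[0.05,0,0]],"dr":[[0,0,0],[0,0,0]]}' >/dev/null && python3 chk.py
```

```text
23.3 F [-0.42  0.22  0.54] z 0.0851
23.5 F [-0.15  0.01 -1.59] z 0.0846
23.7 F [-0.11  0.32 -0.25] z 0.084
23.9 F [ 0.87  0.09 -0.19] z 0.0835
24.1 F [-0.49  0.66  0.19] z 0.083
24.3 F [0.04 0.04 0.79] z 0.0828
24.5 F [-0.72  0.01  4.98] z 0.0828
```

```bash
python3 -m creep '{"delta_pos":[[0.02,0,0],[0.03,0,0],[0.03,0,0]],"dr":[[0,0,0],[0,0,0],[0,0,0]]}' >/dev/null; python3 chk.py; python3 -m creep '{"delta_pos":[[0,0,0]],"dr":[[0,0,0]]}' >/dev/null; python3 chk.py
```

```text
24.8 F [-1.61 -1.01  6.52] z 0.0827
24.9 F [-0.81 -1.18  6.04] z 0.0827
```

```bash
python3 -m creep '{"delta_pos":[[0.03,0,0],[0.05,0,0],[0.05,0,0]],"dr":[[0,0,0],[0,0,0],[0,0,0]]}' >/dev/null; python3 chk.py; python3 -m creep '{"delta_pos":[[0,0,0]],"dr":[[0,0,0]]}' >/dev/null; python3 chk.py
```

```text
25.2 F [-2.64 -0.42  9.52] z 0.0827
25.3 F [-1.63 -1.32  9.67] z 0.0827
```

```bash
python3 -m creep '{"delta_pos":[[0.02,0,0],[0.03,0,0],[0.03,0,0],[0.03,0,0],[0.03,0,0]],"dr":[[0,0,0],[0,0,0],[0,0,0],[0,0,0],[0,0,0]]}' >/dev/null; python3 chk.py; python3 -m creep '{"delta_pos":[[-0.1,0,0],[-0.3,0,0],[-1,0,0],[-3,0,0],[-6,0,0],[-9,0,0],[-11,0,0],[-11,0,0],[-11,0,0]],"dr":[[0,0,0],[0,0,0],[0,0,0],[0,0,0],[0,0,0],[0,0,0],[0,0,0],[0,0,0],[0,0,0]]}'
python3 -m creep '{"delta_pos":[[0,0,-3],[0,0,-7],[0,0,-10],[0,0,-10],[0,0,-10]],"dr":[[0,0,0],[0,0,0],[0,0,0],[0,0,0],[0,0,0]]}'
python3 - <<'E'
from rel import *
for n in ('top','side'):
    im=grab(n); print(n,'cup',rim(im,(.456,.276),.087),'mate',rim(im,(.456,.276),.065),'straight',end=' ')
    W=world(im); m=(abs(W[...,2]-.065)<.005)&(np.hypot(W[...,0]-.6521,W[...,1]-.05)<.035)&(im['pixels'].max(2)>60); print(circ(W[m][:,:2]))
    m=(W[...,2]>.15)&(np.hypot(W[...,0]-.598,W[...,1]+.388)<.08); print('bottle',np.nanmean(W[m],0))
im=pickle.load(open('top.pkl','rb'));im2=pickle.load(open('side.pkl','rb'))
cv2.imwrite('pics/f8.png',np.hstack([cv2.resize(i['pixels'],(400,300)) for i in (im,im2)]))
E
```

```text
25.8 F [-2.32 -0.15 10.8 ] z 0.0827
clock: 26.7
position: [0.456, 0.2779, 0.1908]
ee_rot: [0.681, -0.189, 0.681, 0.189]
contact_force: [0.5, 0.5, -1.0]
width: 0.0563
clock: 27.2
position: [0.3697, 0.2263, 0.1901]
ee_rot: [0.681, -0.189, 0.682, 0.189]
contact_force: [-0.6, 1.1, 0.1]
width: 0.0565
top cup (array([0.456 , 0.2746]), 215, np.float64(0.0871), 'slope', array([-0.002, -0.023])) mate (array([0.4582, 0.2723]), 143, np.float64(0.0657), 'slope', array([-0.011,  0.009])) straight (array([0.65191618, 0.05003059]), np.float64(0.024120539283934612), 112)
bottle [ 0.59818949 -0.38758379  0.17829017]
side cup (array([0.4554, 0.277 ]), 311, np.float64(0.0855), 'slope', array([-0.003,  0.003])) mate (array([0.4521, 0.2764]), 369, np.float64(0.0646), 'slope', array([ 0.013, -0.   ])) straight (array([0., 0.]), np.float64(0.0), 0)
bottle [nan nan nan]
  return _methods._mean(a, axis=axis, dtype=dtype,
  ret = ret.dtype.type(ret / rcount)
<stdin>:5: RuntimeWarning: Mean of empty slice
```

View pics/f8.png

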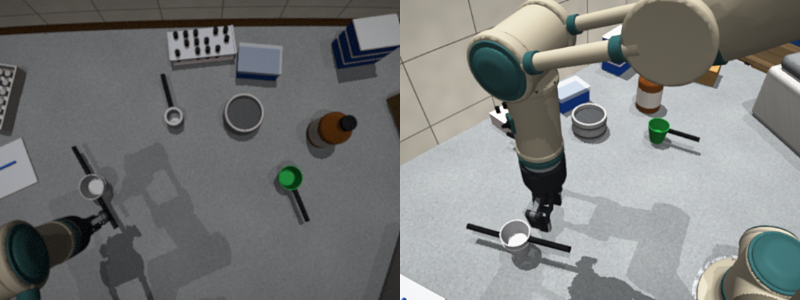

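The final view shows the cups nested at (92,187) in the top half, with their handles opposed and the robot clear. The straight cup and the bottle are unmoved, so I'm handing in.

```bash
python3 -c "
from rig import manip
print(manip.sign_off())"
```

```text
the job is handed in; nothing more can be done
None
```

The job is handed in at about 27 s, with the cup emptied over the jar and nested in the tapering mate. I could not see the balls in the jar to confirm that all seven are there.

**Pouring:** My first tilt, to the right, would have run joint 6 to its limit and brought the wrist close to the bottle. I levelled the cup and poured to the left, to about 95°, keeping hold of the cup.

**Nesting and pressing:** I lowered the cup upright into the mate, let go, and pressed on both sides of the rim with the fingertips to about 10.8 N (1.1 kg).

**Last checks:**
- **Nested cup:** it stands upright with its rim at z about 0.086–0.087 m, 22 mm above the mate's rim as expected. The mate is within a few mm of where it stood.
- **Straight cup and bottle:** both are within about 0.2 mm of their starting positions.
- **Robot:** it is clear of everything.

**Not confirmed:** Both cameras show an opaque dark surface inside the jar at z about 0.055 m, where an open jar should show its floor at 0.008 m. That the balls are in the jar is inferred from three things: the cup looked empty afterwards, no balls were found on the bench, and the weight on the wrist fell from about 2 N to about 1 N. The force readings were noisy.

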